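Shut the kettle and switch it on

TASK

Put the kettle on for tea: it stands on its base with the lid left open. Swing the lid fully shut with your fingertips without slamming it, then lightly press the on/off paddle at the outer end of the handle's top fully down, where it stays, and withdraw. Work by touch only: do not lift, tip or twist the kettle, do not press the small round lid-release button between paddle and lid, and leave the mug, teaspoon, sugar jar and tea box where they are.

Things in the scene. Friction and masses are not known exactly. Their poses are not given: they have to be found in the camera images.
- kettle: Steel jug kettle, 165 mm tall without lid, foot 140 mm and mouth 114 mm across, about 1 kg, loose in its base. Origin: centre of the underside; z up; x to the spout (tip 85 mm out), so the black handle is on the -x side: its top is a level bar 32 mm wide from the mouth out to x = -140 mm, upper face at z = 170 mm; from its end the grip runs down to the foot, reaching out to x = -156 mm.
- power_base: Black round power base under the kettle, 160 mm across and 22 mm tall, fixed to the counter. Origin: centre of its underside, z up. The kettle's foot sits 14 mm above the counter inside its 8 mm rim, with about 4 mm of play all round.
- kettle_lid (a joint): Angle of the lid, rad: 0 = fully shut on its soft seal, 1.5 = as far open as it goes (upright, on the handle side). It starts between 0.6 and 1.45. A stiff hinge: the lid stays at whatever angle it is left and takes 1 to 2 N at its free edge to move; shut, it gives a millimetre or two under the finger.
- lid_hinge (a point): Point on the kettle, middle of the lid's hinge pin, at the mouth's handle side, (-60, 0, 170) mm in the kettle's frame. The pin runs along the kettle's y; the lid turns about it from the handle side over towards the spout as it shuts.
- lid_spot (a point): Point at the lid's outer face, 90 mm from the hinge pin, 10 mm to the outer side of it, about 3 mm off the gently domed steel. The lid is a disc 113 mm across, 12 mm thick in the middle, its centre 60 mm from the pin. Frame turns with the lid: x from hinge to free edge, z out of the outer face (up when shut, towards the handle when open).
- kettle_switch (a joint): Angle of the on/off paddle, rad: 0 = off (outer end raised), 0.22 = fully down, on. It starts at 0. It stays where it is left and takes about 3 to 4 N pressed down at the pad; over about 9 N there begins to tip the kettle.
- switch_pad (a point): Where to press: upper face of the on/off paddle, 24 mm out from its hinge, 8 mm from its outer end. The paddle is a flat grey plate 32 x 20 x 6 mm on the handle's top, hinged at its end nearer the lid, 99 mm from the kettle's axis. The pad goes down 5 mm, to (-123, 0, 175) mm in the kettle's frame, where the paddle lies level and stops.
- release_top (a point): Centre of the top of the round lid-release button, 15 mm across, on the handle's top between lid hinge and paddle, (-81, 0, 174) mm in the kettle's frame, about 42 mm nearer the lid than the pad. Sprung, 3 mm of travel. Leave it alone.
- lid_release (a joint): Travel of the lid-release button, m: 0 = up, 0.003 = pressed.
- mug: Speckled stoneware mug, 78 mm across, 114 mm with its handle, 100 mm tall, standing on the counter. Origin: centre of its underside.
- teaspoon: Steel teaspoon, 139 x 30 x 10 mm, lying on the counter. Origin: middle of its underside.
- sugar_jar: Clip-top glass jar of sugar, 97 mm across, 142 mm tall, shut. Origin: centre of its underside.
- tea_box: Green cardboard box of tea bags, 67 x 127 x 87 mm tall. Origin: centre of its underside.

How it is judged:
By the outcome, as a careful person would: the job done as asked, in the order asked, and still so for the second after the job is handed in, with the robot touching nothing.
It also fails if it takes over 38 s, if anything falls off the work surface, if the arm or the gripper's body presses on something with over 40 N, if the wrist force passes 120 N, or if a joint passes its speed limit or range.

ROBOT

A 6-joint arm with a two-finger parallel gripper is mounted at the origin on a cart in front of the work surface, level with it; the furniture and walls round the work are solid. World frame = base frame: x ahead of the robot, y to its left, z up, the work surface at z = 0. Lengths are in mm, angles in rad, forces in N, time in s.
With the tool pointing down it reaches from about 200 to 875 mm from the base axis. Payload 3.4 kg.
Tool frame: the origin (TCP) lies at the very end of the fingers, on their centre line; the grasp point (between the pads) lies 19 mm behind it (manip.grip_depth is the distance from the TCP to the grasp point, in mm); z points along the fingers, y is the line along which they close (so a half turn about z gives the same grasp; the last joint's range is limited). The gripper opens to 94 mm and grips with 3 to 60 N. Pads are 16 mm wide; open, the fingers measure 119 mm over their backs; the gripper's body (75 mm by 177 mm) begins 78 mm behind the grasp point.
Start: joints at [-1.461, 0.276, 1.505, -0, 1.361, -0.121], TCP at [131.532, -559.79, 205.493] pointing down, gripper open.
Joint ranges: [-2.89, 2.89], [-0.75, 2.08], [0.22, 2.7], [-1.18, 4.32], [0.11, 2.71], [-2.7, 2.7]. Speed limits (rad/s): [2.57, 2.57, 3.14, 3.14, 3.14, 3.14].

INTERFACE

Orientations are given as [roll, pitch, yaw] about the fixed x, y, z axes, in that order (R = Rz(yaw) Ry(pitch) Rx(roll)).
In Python, from rig import manip gives the robot as it stands.
- The arm moves only by the tool servo_tool, never from a script. Its argument "deltas" is text: rows parted by semicolons, each of 6 numbers parted by spaces: the shift along the world's x, y, z in cm, then the turn, a rotation vector about the world's x, y, z in degrees. In form: dx dy dz wx wy wz; .... A call has 1 to 10 rows; each row shifts and turns the commanded pose from where the row before left it; what a row does not reach is not made up. A row lasts 1/10 s, in which the tool goes at most 50 mm and 8.59 degrees, less where a joint would pass 70% of its speed; a pose out of reach is approached as far as the arm can. A call is refused whole if a number of a shift passes 5 or a number of a turn 8.59, either way. A call with a gripper value outside its range is refused whole. "gripper" is the gripper command: -1 is shut, 1 is fully open, values between are in proportion, set as the call begins (left out, the last holds). The fingers move at their own pace and stop on an object; the grip force is fixed at half the most. Time passes only in rows, so rows that do not move let the fingers close. It gives the time, the measured TCP pose, the force, the opening and the grip force at its end, in the units of the state.
- manip.get_state(): the state, without advancing time (a new reading comes with each control period).
- manip.camera(name): name is "scene" or "top"; returns a dict with "color" (480x640x3 uint8, red, green, blue), "camera_matrix" (3x3 intrinsics, pixels), "k1" (the pictures are not rectified: a ray, as slopes to the right and down, at radius r is drawn at 1 + k1 r^2 times it, then the intrinsics apply), "R" (3x3) and "t" (3): a world point X has camera coordinates R X + t. Camera axes: x right, y down, z forward; pixel columns grow to the right and rows downward; lengths in mm; the calibration is good to about 2 mm. A picture is of the moment at which its call begins. There is no depth.
- manip.finish_job(): hands the job in; it is judged then, once.
The state is a dict: "t": time; "joint_pos": joint angles; "qd": joint speeds; "joint_torque": joint torques, N m; "eef_pos": TCP position; "eef_rot": TCP orientation; "contact_force": force on the tool from outside, world axes, zero at the start; "moment": the same for the moment, N m; "finger_gap": finger opening in mm; "gripper_force": force on a finger pad.
Only numpy, scipy, OpenCV 4.12 (cv2) and the standard library are available. Lean on these libraries where they do the work, as an engineer would, in place of code of your own. Each camera call takes 0.05 s, during which the arm holds its last target. There are 200 camera calls.

## Working session

There is one attempt and no reset: what is moved stays moved. The work goes in short steps, Python scripts to look and compute and a tool call to move; the robot and the scene stay as the last step left them, time stands still between calls to the robot, and variables do not carry over. Pictures are saved under pics/ and viewed, at most 10 in all, crops included, and the job is handed in when it is done.

Besides the shell and the picture viewer there is one more tool, called in YAML: its name, and indented under it one key for each argument. servo_tool: Moves the arm, as the interface text tells. Its arguments: {"type":"object","properties":{"deltas":{"type":"string"},"gripper":{"type":"number"}},"required":["deltas"]}

```bash
mkdir -p pics; ls
cat > h.py <<'E'
import numpy as np, cv2
from rig import manip
def grab(n,f):
    c=manip.camera(n); cv2.imwrite(f,c["color"][:,:,::-1]); np.savez(f[:-4]+'.npz',**{k:np.array(v) for k,v in c.items()}); return c
def load(f): return dict(np.load(f))
def ray(c,u,v):
    K=c["camera_matrix"]; d=np.array([(u-K[0,2])/K[0,0],(v-K[1,2])/K[1,1]]); s=d.copy()
    for _ in range(20): s=d/(1+float(c["k1"])*(s@s))
    R=c["R"]; o=-R.T@c["t"]; w=R.T@np.array([s[0],s[1],1]); return o,w/np.linalg.norm(w)
def plane(c,u,v,z):
    o,w=ray(c,u,v); return o+w*(z-o[2])/w[2]
def tri(c1,p1,c2,p2):
    o1,w1=ray(c1,*p1); o2,w2=ray(c2,*p2)
    s=np.linalg.lstsq(np.c_[w1,-w2],o2-o1,rcond=None)[0]
    a=o1+s[0]*w1;b=o2+s[1]*w2; return (a+b)/2,np.linalg.norm(a-b)
def proj(c,X):
    q=c["R"]@np.array(X,float)+c["t"]; s=q[:2]/q[2]; s=s*(1+float(c["k1"])*(s@s)); K=c["camera_matrix"]
    return np.array([K[0,0]*s[0]+K[0,2],K[1,1]*s[1]+K[1,2]])
E
python3 - <<'E'
from h import *
for n in("scene","top"):
    c=grab(n,f"pics/{n}0.png"); print(n,c["camera_matrix"].round(1).tolist(),c["k1"],(-c["R"].T@c["t"]).round(),c["R"].round(2).tolist())
print(manip.get_state())
E
```

```text
pics
scene [[493.3, 0.0, 317.0], [0.0, 493.3, 232.3], [0.0, 0.0, 1.0]] 0.006868187568211752 [ 296. -614.  803.] [[0.91, -0.42, 0.0], [-0.3, -0.65, -0.7], [0.29, 0.64, -0.71]]
top [[487.8, 0.0, 317.0], [0.0, 487.8, 245.6], [0.0, 0.0, 1.0]] -0.05078278378433618 [ 516.   -2. 1019.] [[-0.0, -1.0, -0.0], [-1.0, 0.0, -0.09], [0.09, -0.0, -1.0]]
{'t': 0.1, 'joint_pos': array([-1.46097722e+00,  2.76483756e-01,  1.50594755e+00,  2.86403261e-06,
        1.36075004e+00, -1.21004115e-01]), 'qd': array([-0.00036715, -0.0021088 , -0.00255584, -0.00042315, -0.00125106,
       -0.00021486]), 'joint_torque': array([ 2.44396695e-03, -4.05453408e+01, -2.37781101e+01,  7.03460863e-02,
        2.98824452e-02, -4.88970409e-05]), 'eef_pos': array([ 131.48586053, -559.24750029,  204.74214883]), 'eef_rot': array([-3.14001592e+00, -1.94548700e-04,  2.30822472e-01]), 'contact_force': array([ 0.03776554, -0.03540245,  0.60987683]), 'moment': array([ 0.04393324, -0.03477892, -0.02014096]), 'gripper_force': 0.0, 'finger_gap': 94.20438539938473}
```

View pics/scene0.png

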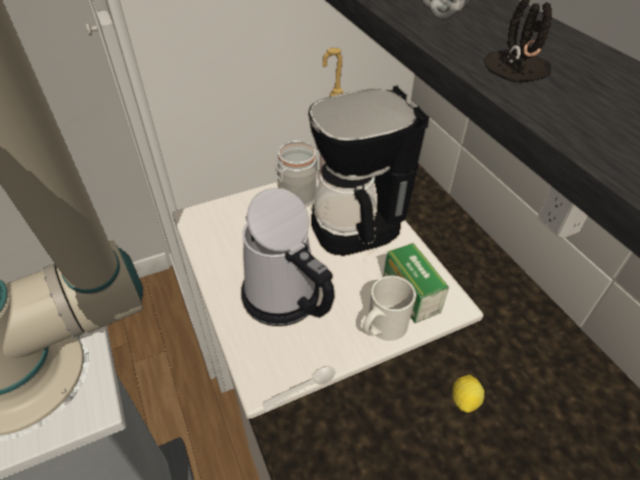

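View pics/top0.png

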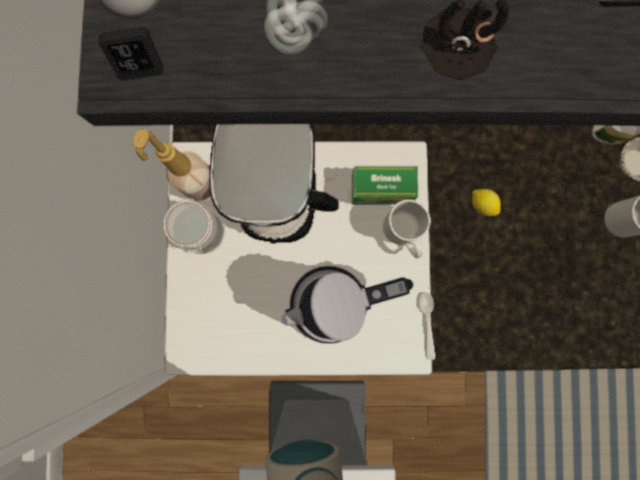

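The scene view shows the kettle at about (275,260) px with its handle towards (320,290) and the lid open. In the top view the kettle is at about (330,305), with the handle running right to (410,285) and the spout at (290,318). I'll enlarge both for exact points.

Run:
```python
import cv2,numpy as np
a=cv2.imread('pics/scene0.png')[170:330,225:345]; b=cv2.imread('pics/top0.png')[250:350,280:420]
cv2.imwrite('pics/c1.png',cv2.resize(a,None,fx=3.75,fy=3.75,interpolation=cv2.INTER_CUBIC))
cv2.imwrite('pics/c2.png',cv2.resize(b,None,fx=5,fy=5,interpolation=cv2.INTER_CUBIC))
```

```text
(no output)
```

View pics/c1.png

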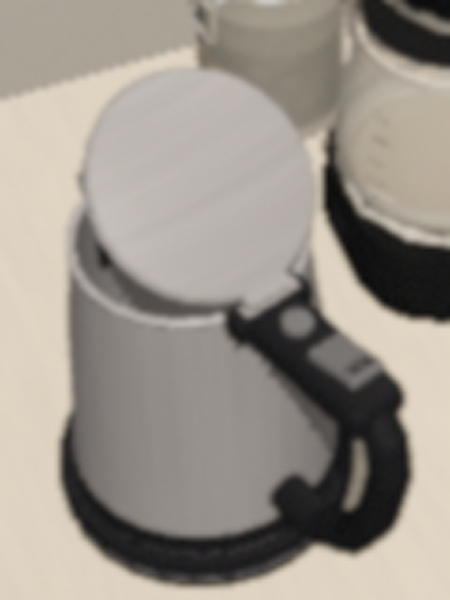

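View pics/c2.png

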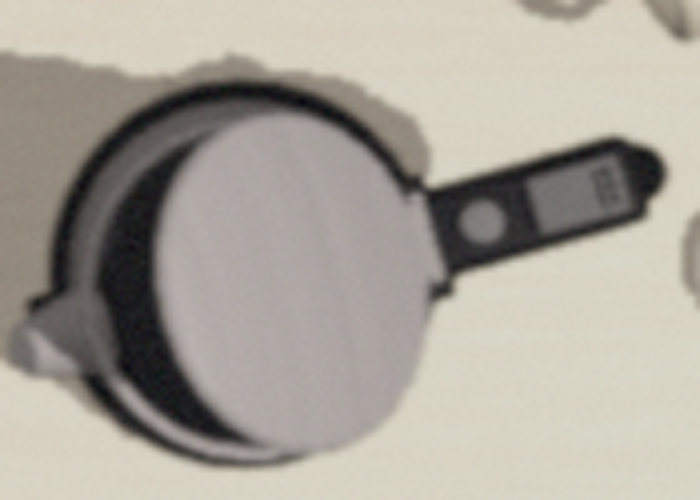

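The enlarged crops show the lid open part-way. In c1 px, the lid disc is centred about (200,187), the button at (298,320) and the paddle at (346,362). In c2 px, the same three are at (293,282), (483,221) and (577,194), and the spout tip is near (22,350).

```bash
cat > m.py <<'E'
from h import *
s=load('pics/scene0.npz');t=load('pics/top0.npz')
S=lambda u,v:(225+(u+.5)/3.75-.5,170+(v+.5)/3.75-.5); T=lambda u,v:(280+(u+.5)/5-.5,250+(v+.5)/5-.5)
for n,a,b in(("button",(298,320),(483,221)),("paddle",(346,362),(577,194)),("lidc",(200,187),(293,282))):
    X,e=tri(s,S(*a),t,T(*b)); print(n,X.round(1),round(e,1))
B=plane(t,*T(483,221),188);P=plane(t,*T(577,194),193);Bs=plane(s,*S(298,320),188);Ps=plane(s,*S(346,362),193)
print("top planes",B.round(1),P.round(1),"scene",Bs.round(1),Ps.round(1))
b=(B+Bs)[:2]/2;p=(P+Ps)[:2]/2; 
# lid rim/spout direction and base circle
sp=plane(t,*T(22,350),178)[:2]; print("spout",sp.round(1))
g=cv2.cvtColor(t["color"],cv2.COLOR_RGB2GRAY)
for d in((b-p),(sp-p)):
    d=d/np.linalg.norm(d); print("yaw",np.degrees(np.arctan2(d[1],d[0])).round(1),"origin",(b+81*d).round(1),"hinge",(b+21*d).round(1),"pad",(b-42*d).round(1))
E
python3 m.py
```

```text
button [ 508.5 -103.   185.6] 0.4
paddle [ 517.4 -135.1  186.5] 0.3
lidc [489.2 -36.9 218. ] 0.6
top planes [ 508.3 -102.7  188. ] [ 517.3 -134.   193. ] scene [ 507.8 -105.1  188. ] [ 515.2 -140.2  193. ]
spout [464.7  54.3]
yaw 103.9 origin [488.6 -25.2] hinge [503.  -83.5] pad [ 518.1 -144.7]
yaw 105.1 origin [487.  -25.7] hinge [502.6 -83.6] pad [ 519.  -144.4]
```

Run:
```python
from m import *
# coffee maker front corners of lid: scene left-front (318,128), right-front (405,128); top left-front (215,210), right-front (303,212)
for a,b in(((318,126),(216,212)),((407,126),(306,210))): 
    X,e=tri(s,a,t,b); print("maker",X.round(),round(e))
print("shelf", tri(s,(425,75),t,(430,122)), [plane(t,300,122,z).round() for z in(400,500,600)])
print("maker handle",[plane(t,330,203,z).round() for z in(150,250)])
```

```text
button [ 508.5 -103.   185.6] 0.4
paddle [ 517.4 -135.1  186.5] 0.3
lidc [489.2 -36.9 218. ] 0.6
top planes [ 508.3 -102.7  188. ] [ 517.3 -134.   193. ] scene [ 507.8 -105.1  188. ] [ 515.2 -140.2  193. ]
spout [464.7  54.3]
yaw 103.9 origin [488.6 -25.2] hinge [503.  -83.5] pad [ 518.1 -144.7]
yaw 105.1 origin [487.  -25.7] hinge [502.6 -83.6] pad [ 519.  -144.4]
maker [647. 157. 245.] 14
maker [675. -16. 339.] 111
shelf (array([ 692.39049748, -124.64348962,  485.57120908]), np.float64(23.67082080519636)) [array([734.,  19., 400.]), array([699.,  16., 500.]), array([664.,  12., 600.])]
maker handle [array([671., -26., 150.]), array([653., -23., 250.])]
```

servo_tool:
  deltas: "0 0 3 0 0 0.9; 2 3 3 0 0 0.9; 2 3.5 3 0 0 0; 2 3.5 2 0 0 0; 2 3.5 0 0 0 0; 2 3.5 0 0 0 0; 2 3.5 0 0 0 0; 2 3.5 0 0 0 0; 2 3.5 0 0 0 0; 2 3.5 0 0 0 0"
  gripper: -1

```text
t: 1.1
eef_pos: [311.7, -248.3, 315.1]
eef_rot: [-3.141, -0.0, 0.262]
contact_force: [1.1, -0.2, 0.0]
finger_gap: 17.1
gripper_force: 0.0
```

servo_tool:
  deltas: "2.5 3.5 0 0 0 0; 2.5 3.5 0 0 0 0; 2.5 3.5 0 0 0 0; 2.5 3.5 0 0 0 0; 2.5 3.5 0 0 0 0; 2.5 3.5 0 0 0 0; 2 2 -1 0 0 0; 0 0 -1 0 0 0; 0 0 -0.5 0 0 0; 0 0 0 0 0 0"

```text
t: 2.1
eef_pos: [480.1, -20.6, 289.3]
eef_rot: [-3.141, 0.003, 0.261]
contact_force: [-0.6, -0.4, -0.2]
finger_gap: 0.5
gripper_force: 0.0
```

Run:
```python
from h import *
st=manip.get_state(); print(st["eef_pos"],st["contact_force"])
c=grab("scene","pics/s1.png")
cv2.imwrite('pics/s1c.png',cv2.resize(c["color"][120:340,180:380,::-1],None,fx=2.7,fy=2.7,interpolation=cv2.INTER_CUBIC))
```

```text
[480.06599883 -20.56484642 289.2834747 ] [-0.64588358 -0.44008324 -0.20867659]
```

View pics/s1c.png

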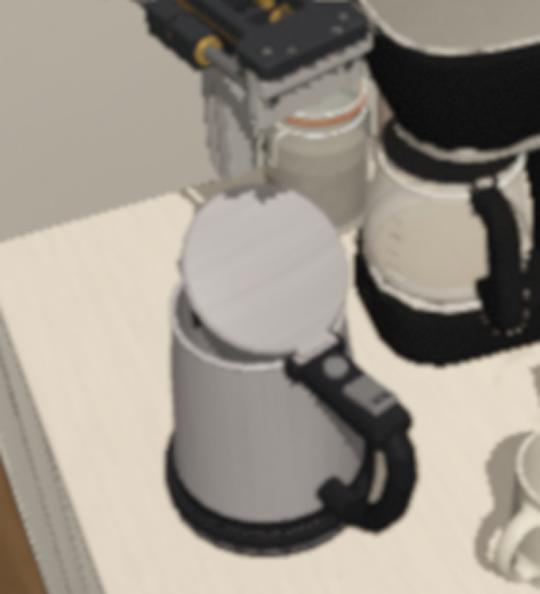

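Run:
```python
from h import *
s=load('pics/s1.npz'); C=lambda X:((proj(s,X)-[180,120])*2.7).round()
print("tip",C([480,-20.5,289]))
d=np.array([-.259,.966,0]);k=np.array([0,0,1.]);H=np.array([502.8,-83,184])
for th in(.5,.6,.8,1.,1.3):
    x=np.cos(th)*d+np.sin(th)*k; z=-np.sin(th)*d+np.cos(th)*k
    print(th,"edge",C(H+116*x+5*z),"centre",C(H+60*x+8*z),"hinge",C(H))
```

```text
tip [233. 171.]
0.5 edge [215. 196.] centre [265. 265.] hinge [314. 347.]
0.6 edge [220. 189.] centre [268. 263.] hinge [314. 347.]
0.8 edge [233. 181.] centre [276. 261.] hinge [314. 347.]
1.0 edge [249. 179.] centre [285. 263.] hinge [314. 347.]
1.3 edge [281. 190.] centre [302. 272.] hinge [314. 347.]
```

The fingertips sit just above the lid's free edge (tip at about (233,171), lid centre at about (265,268)). That matches a lid angle near 0.6, so I'll descend until they touch.

servo_tool:
  deltas: "0.4 0.2 -1 0 0 0; 0 0 -1 0 0 0; 0 0 -0.6 0 0 0; 0 0 -0.3 0 0 0; 0 0 -0.3 0 0 0; 0 0 -0.3 0 0 0"

```text
t: 2.75
eef_pos: [485.5, -18.0, 255.3]
eef_rot: [3.141, -0.0, 0.262]
contact_force: [-0.1, 0.1, -0.2]
finger_gap: 0.6
gripper_force: 0.0
```

servo_tool:
  deltas: "0 0 -0.3 0 0 0; 0 0 -0.3 0 0 0; 0 0.05 -0.3 0 0 0; -0.02 0.05 -0.3 0 0 0; -0.02 0.06 -0.3 0 0 0"

```text
t: 3.25
eef_pos: [485.2, -16.3, 240.3]
eef_rot: [3.141, -0.0, 0.262]
contact_force: [0.2, -0.0, 0.6]
finger_gap: 0.6
gripper_force: 0.4
```

servo_tool:
  deltas: "-0.02 0.07 -0.3 0 0 0; -0.02 0.07 -0.3 0 0 0; -0.02 0.07 -0.3 0 0 0; -0.02 0.07 -0.3 0 0 0; -0.02 0.07 -0.3 0 0 0"

```text
t: 3.75
eef_pos: [484.0, -12.8, 225.1]
eef_rot: [-3.142, 0.0, 0.262]
contact_force: [-0.6, -0.3, 1.2]
finger_gap: 0.5
gripper_force: 0.4
```

servo_tool:
  deltas: "-0.02 0.07 -0.3 0 0 0; -0.02 0.07 -0.3 0 0 0; -0.02 0.06 -0.3 0 0 0; -0.02 0.06 -0.25 0 0 0; -0.01 0.05 -0.25 0 0 0"

```text
t: 4.25
eef_pos: [483.1, -9.7, 211.1]
eef_rot: [-3.142, 0.0, 0.262]
contact_force: [-1.3, 0.8, 0.6]
finger_gap: 0.4
gripper_force: 0.4
```

servo_tool:
  deltas: "-0.01 0.05 -0.2 0 0 0; -0.01 0.05 -0.2 0 0 0; -0.01 0.05 -0.2 0 0 0; -0.01 0.05 -0.15 0 0 0; -0.01 0.05 -0.15 0 0 0; 0 0 -0.1 0 0 0; 0 0 -0.1 0 0 0"

```text
t: 4.95
eef_pos: [482.6, -7.2, 200.3]
eef_rot: [-3.142, -0.0, 0.262]
contact_force: [0.0, 0.3, 0.6]
finger_gap: 0.7
gripper_force: 0.3
```

servo_tool:
  deltas: "0 0 -0.1 0 0 0; 0 0 -0.1 0 0 0; 0 0 -0.1 0 0 0; 0 0 -0.1 0 0 0; 0 0 0 0 0 0"

```text
t: 5.45
eef_pos: [482.6, -7.3, 196.2]
eef_rot: [3.141, 0.0, 0.262]
contact_force: [0.1, -0.8, 0.4]
finger_gap: 0.6
gripper_force: 0.0
```

Run:
```python
from h import *
st=manip.get_state(); print(st["eef_pos"],st["contact_force"],st["moment"])
c=grab("scene","pics/s2.png")
cv2.imwrite('pics/s2c.png',cv2.resize(c["color"][120:340,180:380,::-1],None,fx=2.7,fy=2.7,interpolation=cv2.INTER_CUBIC))
```

```text
[482.64044831  -7.33970966 196.19393942] [ 0.12599424 -0.7844223   0.36656224] [ 0.00235221 -0.02513727 -0.01942115]
```

View pics/s2c.png

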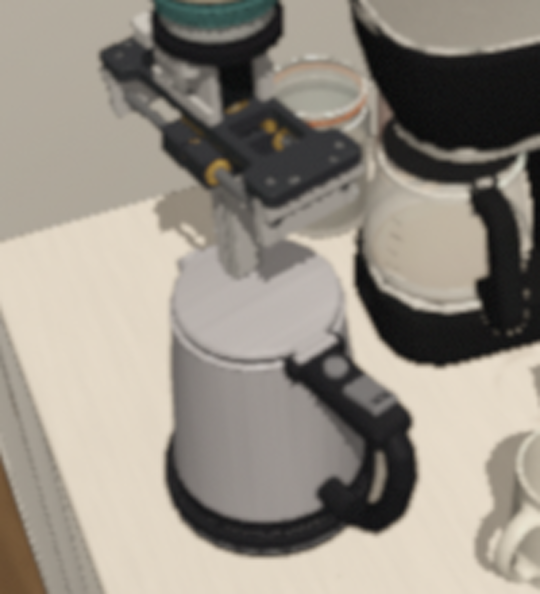

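The lid is almost shut, with the fingertips on it at about (240,270) px. I'll press on gently until the seal pushes back.

servo_tool:
  deltas: "0 0 -0.1 0 0 0; 0 0 -0.1 0 0 0; 0 0 0 0 0 0"

```text
t: 5.8
eef_pos: [482.7, -7.2, 194.6]
eef_rot: [3.141, -0.0, 0.262]
contact_force: [-0.4, 0.9, 2.7]
finger_gap: 0.6
gripper_force: 1.4
```

servo_tool:
  deltas: "0 0 -0.1 0 0 0; 0 0 0 0 0 0"

```text
t: 6.0
eef_pos: [482.7, -7.2, 194.5]
eef_rot: [3.141, -0.001, 0.262]
contact_force: [-1.3, 1.2, 8.0]
finger_gap: 0.6
gripper_force: 4.0
```

servo_tool:
  deltas: "0 0 -0.05 0 0 0; 0 0 0 0 0 0; 0 0 0 0 0 0"

```text
t: 6.3
eef_pos: [482.7, -7.2, 194.4]
eef_rot: [3.141, -0.001, 0.262]
contact_force: [-2.6, 0.9, 9.9]
finger_gap: 0.5
gripper_force: 5.1
```

servo_tool:
  deltas: "0 0 0.5 0 0 0; 0 0 1.5 0 0 0; 0 0 2 0 0 0; 0.9 -3.4 0 0 0 0; 0.9 -3.4 0 0 0 0; 0.9 -3.4 0 0 0 0; 0.9 -3.4 0 0 0 0; 0 0 0 0 0 0"

```text
t: 7.1
eef_pos: [519.8, -147.4, 232.1]
eef_rot: [3.139, 0.0, 0.258]
contact_force: [-0.4, 0.6, -0.1]
finger_gap: 0.0
gripper_force: 0.0
```

Run:
```python
from h import *
st=manip.get_state(); print(st["eef_pos"],st["contact_force"],st["moment"])
a=grab("scene","pics/s3.png")["color"][170:330,225:385,::-1]; b=grab("top","pics/t3.png")["color"][250:350,280:420,::-1]
A=cv2.resize(a,None,fx=3.5,fy=3.5,interpolation=cv2.INTER_CUBIC)
cv2.imwrite('pics/s3c.png',A)
```

```text
[ 519.81303741 -147.42942159  232.07622654] [-0.3818002   0.5680785  -0.14865143] [-0.00213403  0.03817646 -0.02379375]
```

View pics/s3c.png

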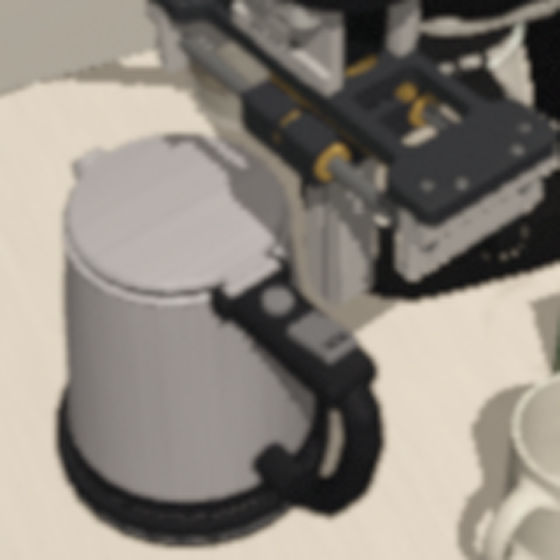

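The lid is shut, the kettle hasn't moved (button still at about (278,300) in the crop) and the fingertips hover beside and above the paddle. Next I'll press the paddle.

servo_tool:
  deltas: "0 0.3 -1 0 0 0; 0 0 -1 0 0 0; 0 0 -0.8 0 0 0; 0 0 -0.3 0 0 0; 0 0 0 0 0 0"

```text
t: 7.7
eef_pos: [518.2, -139.7, 201.1]
eef_rot: [-3.141, 0.001, 0.263]
contact_force: [0.0, -1.2, 0.6]
finger_gap: 0.5
gripper_force: 0.0
```

servo_tool:
  deltas: "0 0 -0.1 0 0 0; 0 0 -0.1 0 0 0; 0 0 -0.1 0 0 0; 0 0 -0.1 0 0 0; 0 0 0 0 0 0"

```text
t: 8.2
eef_pos: [518.6, -140.3, 197.8]
eef_rot: [3.142, 0.0, 0.262]
contact_force: [-0.1, -0.2, 1.1]
finger_gap: 0.3
gripper_force: 0.0
```

servo_tool:
  deltas: "0 0 0.2 0 0 0; 0.1 -0.4 0 0 0 0; 0 0 -0.2 0 0 0; 0 0 0 0 0 0"

```text
t: 8.6
eef_pos: [519.5, -144.4, 197.6]
eef_rot: [-3.141, 0.0, 0.262]
contact_force: [0.1, -0.5, -0.5]
finger_gap: 0.3
gripper_force: 0.0
```

servo_tool:
  deltas: "0 0 -0.1 0 0 0; 0 0 -0.1 0 0 0; 0 0 0 0 0 0"

```text
t: 8.9
eef_pos: [519.5, -144.2, 195.7]
eef_rot: [-3.141, 0.0, 0.262]
contact_force: [0.1, -0.3, 0.0]
finger_gap: 0.2
gripper_force: 0.0
```

servo_tool:
  deltas: "0 0 -0.1 0 0 0; 0 0 -0.1 0 0 0; 0 0 0 0 0 0"

```text
t: 9.2
eef_pos: [519.8, -144.6, 194.1]
eef_rot: [3.141, -0.0, 0.262]
contact_force: [-0.9, -0.3, 2.8]
finger_gap: 0.2
gripper_force: 1.0
```

Contact with the paddle.

servo_tool:
  deltas: "0 0 -0.1 0 0 0; 0 0 -0.1 0 0 0; 0 0 0 0 0 0"

```text
t: 9.5
eef_pos: [519.9, -144.7, 191.9]
eef_rot: [3.141, -0.001, 0.262]
contact_force: [0.9, -1.6, 2.1]
finger_gap: 0.7
gripper_force: 1.1
```

servo_tool:
  deltas: "0 0 -0.1 0 0 0; 0 0 0 0 0 0"

```text
t: 9.7
eef_pos: [519.9, -144.5, 190.8]
eef_rot: [3.141, -0.0, 0.262]
contact_force: [-0.3, -1.3, 2.1]
finger_gap: 0.7
gripper_force: 1.2
```

servo_tool:
  deltas: "0 0 -0.05 0 0 0; 0 0 0 0 0 0"

```text
t: 9.9
eef_pos: [519.9, -144.4, 190.4]
eef_rot: [3.141, -0.0, 0.262]
contact_force: [1.0, -1.1, 2.3]
finger_gap: 0.7
gripper_force: 1.3
```

servo_tool:
  deltas: "0 0 -0.05 0 0 0; 0 0 0 0 0 0"

```text
t: 10.1
eef_pos: [519.9, -144.4, 189.9]
eef_rot: [3.141, -0.0, 0.262]
contact_force: [1.6, -2.2, 3.3]
finger_gap: 0.4
gripper_force: 1.4
```

servo_tool:
  deltas: "0 0 -0.05 0 0 0; 0 0 0 0 0 0"

```text
t: 10.3
eef_pos: [519.8, -144.3, 189.4]
eef_rot: [3.141, -0.0, 0.262]
contact_force: [1.0, -2.3, 2.3]
finger_gap: 0.3
gripper_force: 1.4
```

servo_tool:
  deltas: "0 0 -0.04 0 0 0; 0 0 0 0 0 0"

```text
t: 10.5
eef_pos: [519.8, -144.3, 189.2]
eef_rot: [3.141, -0.0, 0.262]
contact_force: [0.1, -1.7, 4.4]
finger_gap: 0.3
gripper_force: 2.2
```

servo_tool:
  deltas: "0 0 -0.04 0 0 0; 0 0 0 0 0 0"

```text
t: 10.7
eef_pos: [519.8, -144.3, 189.1]
eef_rot: [3.141, -0.001, 0.262]
contact_force: [1.5, -0.8, 5.8]
finger_gap: 0.2
gripper_force: 3.1
```

servo_tool:
  deltas: "0 0 -0.02 0 0 0; 0 0 0 0 0 0"

```text
t: 10.9
eef_pos: [519.8, -144.3, 189.1]
eef_rot: [3.141, -0.001, 0.262]
contact_force: [-0.5, -1.2, 6.7]
finger_gap: 0.6
gripper_force: 3.5
```

servo_tool:
  deltas: "0 0 0.3 0 0 0; 0 0 1 0 0 0; 0 0 2 0 0 0; 0 0 3 0 0 0; -1 -3 3 0 0 0; -2 -4 2 0 0 0; -3 -4 0 0 0 0; -3 -4 0 0 0 0; -2 -2 0 0 0 0; 0 0 0 0 0 0"

```text
t: 11.9
eef_pos: [407.1, -316.0, 301.2]
eef_rot: [-3.141, 0.002, 0.257]
contact_force: [-0.6, 1.2, -0.4]
finger_gap: 0.6
gripper_force: 0.0
```

Run:
```python
from h import *
st=manip.get_state(); print(st["t"],st["eef_pos"],st["contact_force"])
a=grab("scene","pics/s4.png")["color"][170:330,225:345,::-1]; b=grab("top","pics/t4.png")["color"][250:350,280:420,::-1]
A=cv2.resize(a,(420,560),interpolation=cv2.INTER_CUBIC);B=cv2.resize(b,(375,268),interpolation=cv2.INTER_CUBIC)
o=np.zeros((560,800,3),np.uint8);o[:,:420]=A;o[:268,424:799]=B;cv2.imwrite('pics/s4c.png',o)
for n in("scene","top"):
    x=cv2.imread(f'pics/{n}0.png');y=cv2.imread(f'pics/{n[0]}4.png');d=cv2.absdiff(x,y).max(2)>40
    print(n,cv2.connectedComponentsWithStats(d.astype(np.uint8))[2][1:][lambda q:q] if 0 else [tuple(q) for q in cv2.connectedComponentsWithStats(d.astype(np.uint8))[2][1:] if q[4]>25])
```

```text
11.9 [ 407.0921391  -316.02741089  301.19655831] [-0.64955868  1.15810912 -0.43489557]
scene [(np.int32(0), np.int32(0), np.int32(13), np.int32(35), np.int32(302)), (np.int32(17), np.int32(0), np.int32(361), np.int32(359), np.int32(29106)), (np.int32(325), np.int32(0), np.int32(37), np.int32(19), np.int32(387)), (np.int32(22), np.int32(47), np.int32(121), np.int32(300), np.int32(6788)), (np.int32(308), np.int32(106), np.int32(33), np.int32(78), np.int32(806)), (np.int32(0), np.int32(146), np.int32(64), np.int32(98), np.int32(2900)), (np.int32(319), np.int32(177), np.int32(12), np.int32(26), np.int32(130)), (np.int32(172), np.int32(210), np.int32(10), np.int32(15), np.int32(92)), (np.int32(67), np.int32(229), np.int32(13), np.int32(13), np.int32(30)), (np.int32(25), np.int32(231), np.int32(18), np.int32(16), np.int32(51)), (np.int32(0), np.int32(256), np.int32(46), np.int32(27), np.int32(698)), (np.int32(315), np.int32(275), np.int32(18), np.int32(18), np.int32(131)), (np.int32(5), np.int32(287), np.int32(66), np.int32(59), np.int32(2180)), (np.int32(309), np.int32(295), np.int32(8), 
[... 823 characters left out ...]
int32(12), np.int32(176)), (np.int32(498), np.int32(364), np.int32(13), np.int32(7), np.int32(58)), (np.int32(572), np.int32(366), np.int32(39), np.int32(61), np.int32(1554)), (np.int32(502), np.int32(369), np.int32(52), np.int32(57), np.int32(1984)), (np.int32(616), np.int32(369), np.int32(13), np.int32(63), np.int32(589)), (np.int32(634), np.int32(369), np.int32(6), np.int32(69), np.int32(367)), (np.int32(561), np.int32(373), np.int32(11), np.int32(40), np.int32(249)), (np.int32(272), np.int32(441), np.int32(60), np.int32(19), np.int32(337)), (np.int32(222), np.int32(464), np.int32(27), np.int32(16), np.int32(212)), (np.int32(263), np.int32(467), np.int32(80), np.int32(13), np.int32(851))]
```

View pics/s4c.png

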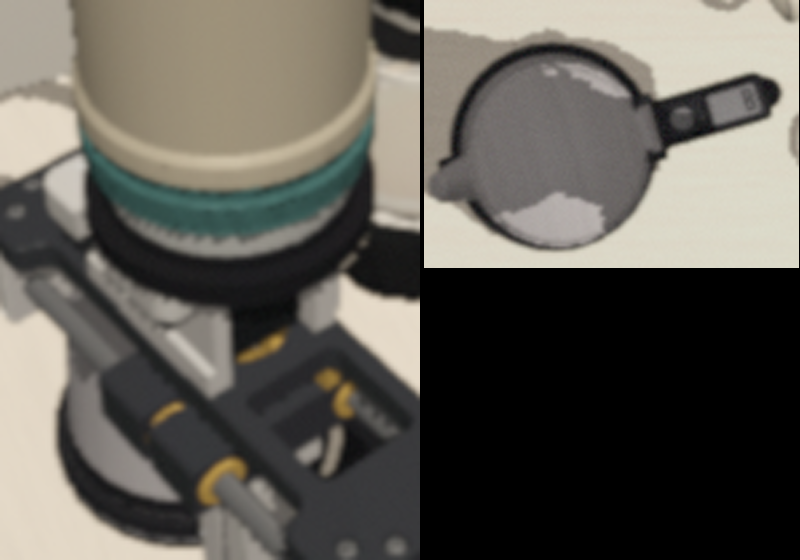

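The top view shows the lid shut and the kettle unmoved; the arm hides the scene view. I'll clear the arm and take one last look.

servo_tool:
  deltas: "-3 -3 0 0 0 0; -4 -4 0 0 0 0; -4 -4 0 0 0 0; -4 -4 0 0 0 0; -4 -4 0 0 0 0; -3 -3 0 0 0 0; 0 0 0 0 0 0"

```text
t: 12.7
eef_pos: [206.3, -518.3, 300.4]
eef_rot: [-3.141, 0.001, 0.259]
contact_force: [0.7, -0.0, 0.2]
finger_gap: 0.5
gripper_force: 0.0
```

Run:
```python
from h import *
a=grab("scene","pics/s5.png")["color"][170:330,225:345,::-1]
cv2.imwrite('pics/s5c.png',cv2.resize(a,None,fx=3.75,fy=3.75,interpolation=cv2.INTER_CUBIC))
```

```text
(no output)
```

View pics/s5c.png

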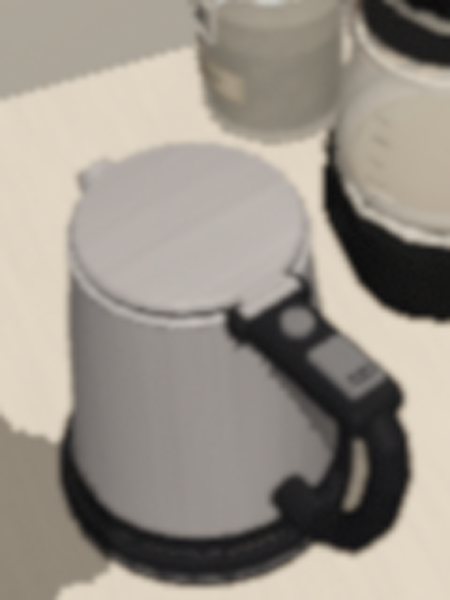

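The lid is flush, the paddle at (350,368) lies level and lower than before, and the kettle is where it was, so I'm handing the job in.

```bash
python3 -c "
from rig import manip
print(manip.finish_job())"
```

```text
the job is handed in; nothing more can be done
None
```

The job is handed in at about 13 s of the 38 s allowed: lid swung shut, paddle pressed down to its stop at under 7 N, arm withdrawn, and the kettle looks unmoved in the last pictures; no verdict was returned.

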